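Close and clip a ground-glass joint on the vacuum manifold

ROBOT

A 6-joint arm with a two-finger parallel gripper is mounted at the origin on a cart in front of the work surface, level with it; the furniture and walls round the work are solid. World frame = base frame: x ahead of the robot, y to its left, z up, the work surface at z = 0. Lengths are in m, angles in degrees, forces in N, time in s.
With the tool pointing down it reaches from about 0.4 to 0.825 m from the base axis. Payload 7 kg.
Tool frame: the origin (TCP) lies on the centre line of the jaws, within the pads' length; the fingertips stand 19 mm ahead of it and the grasp point (between the pads) is the TCP; z points along the fingers, y is the line along which they close (so a half turn about z gives the same grasp; the last joint's range is limited). The gripper opens to 88 mm and grips with 3 to 60 N. Pads are 19 mm wide; open, the fingers measure 130 mm over their backs; the gripper's body (78 mm by 193 mm) begins 47 mm behind the grasp point.
Start: joints at [-59.066, 20.546, 0.682, 0, -70.136, -16.507], TCP at [0.168, -0.654, 0.246] pointing down, gripper open.
Joint ranges: [-176.03, 176.03], [-82.01, 121.73], [-58.28, 71.71], [-173.87, 95.51], [-174.79, -0.11], [-173.66, 173.66]. Speed limits (degrees/s): [136.94, 136.94, 172.46, 180, 180, 180].

INTERFACE

Orientations are given as [roll, pitch, yaw] about the fixed x, y, z axes, in that order (R = Rz(yaw) Ry(pitch) Rx(roll)).
In Python, from plant import * gives the robot as it stands. The module is installed in compiled form; this text tells all that it offers.
- The arm moves only by the tool play_rows, never from a script. Its argument "deltas" is a list of rows, each a list of 6 numbers: the shift along the world's x, y, z scaled (see below), then the turn, a rotation vector about the world's x, y, z scaled (see below). A call has 1 to 10 rows; each row shifts and turns the commanded pose from where the row before left it; what a row does not reach is not made up. The controller multiplies each number of a shift by 800 mm and each number of a turn by 180 degrees. A row lasts 1/10 s, in which the tool goes at most 50 mm and 8.59 degrees, less where a joint would pass 70% of its speed; a pose out of reach is approached as far as the arm can. A call with a number of a shift or a turn outside -1 to 1 is refused whole. A call with a gripper value outside its range is refused whole. "gripper" is the gripper command: -1 is shut, 1 is fully open, values between are in proportion, set as the call begins (left out, the last holds). The fingers move at their own pace and stop on an object; the grip force is fixed at half the most. Time passes only in rows, so rows that do not move let the fingers close. It gives the time, the measured TCP pose, the force, the opening and the grip force at its end, in the units of the state.
- get_obs(): the state, without advancing time (a new reading comes with each control period).
- snapshot(name): name is "side" or "top" or "wrist"; returns (picture, depth): 420x560x3 uint8, blue, green, red; 420x560 float32, m along the optical axis (not along the pixel's ray), 0 where there is no reading.
- camera_model(name): a dict with "fx", "fy", "cx", "cy" (pixels), "world_to_cam" (4x4, takes a point from world to camera coordinates). Camera axes: x right, y down, z forward; pixel columns grow to the right and rows downward; lengths in m; the calibration is good to about 2 mm. A picture is of the moment at which its call begins: read the wrist's pose just before it. camera_model takes no time and is no camera call; for the wrist camera it gives the pose at the moment of the call.
- close_job(): hands the job in; it is judged then, once.
The state is a dict: "clock": time; "joint_pos": joint angles; "qvel": joint speeds; "tau": joint torques, N m; "tool_pos": TCP position; "orientation": TCP orientation; "force": force on the tool from outside, world axes, zero at the start; "moment": the same for the moment, N m; "opening": finger opening in m; "gripper_force": force on a finger pad.
Only numpy, scipy, OpenCV 4.12 (cv2) and the standard library are available. Lean on these libraries where they do the work, as an engineer would, in place of code of your own. Each camera call takes 0.05 s, during which the arm holds its last target. There are 200 camera calls.

TASK

The hose adapter sits only part-way in the open end socket of the glass vacuum manifold. Push it firmly home until the ground cone comes to a hard stop, then push the larger of the two joint clips straight down over both glass rims, its wide plate on the manifold's side, until its sprung arms snap round the glass, and let go. It is thin glass, so feel your way and never force it, and leave the smaller clip, the timer, the beaker and the brown bottle where they are.

Things in the scene. Friction and masses are not known exactly. Their poses are not given: they have to be found in the camera images.
- manifold: Glass vacuum manifold fixed to the bench on a low grey stand (base 105 x 340 mm): a level glass tube of 32 mm outside diameter, axis 95 mm above the bench. Origin on the bench under the mouth of its open end socket. Own y = along the tube, out of the mouth towards the adapter; own x = level, across the tube, towards its three stopcocks; z up.
- joint (a point): Centre of the socket's mouth, on the tube's axis, axes as manifold. A glass rim of 40 mm diameter rings the mouth from y = -6 to 0 mm; behind it the tube is 32 mm. Bore 26 mm; deep in it the ground seat (seat_c0) stops the cone at a depth that differs from joint to joint and is not measured. A ring clamp (y = -43 to -61 mm) is 66 mm wide, with screw heads 17 mm above the axis; stopcocks (y < -70 mm) rise 32 mm above it.
- vee (a point): Centre of the black vee rest that carries the adapter's tube, on the tube's axis 85 mm out from the mouth: 10 mm wide along the tube, 32 mm across, its tips 8 mm below the axis.
- adapter: Loose glass hose adapter, about 90 g, level, its cone in the socket. Origin on its axis at the collar's inner face; own y runs along it away from the manifold. Ground cone 24 mm thick to y = -30 mm; collar 38 mm diameter, y = 0 to 6; 26 mm tube to y = 101, a 34 mm bead at 20 to 25; nozzle to 144. Starts 8 to 18 mm out of the socket, slides easily, drags with 9 N for the last few mm, stops hard when home, collar 0.5 to 5.5 mm off the rim.
- adapter_grip (a point): Good place to take the adapter from above, across its tube (26 mm): on its axis, 36 mm out from the collar's inner face, just behind the 34 mm bead, which keeps fingers from slipping as they push. Through the drag a push of 9 to 14 N is needed; at the hard stop stay under 25 N.
- clip: Larger of two white plastic joint clips, loose, 42 g, standing on its open arms: 43 mm over the arms, 28 mm along the bore, 70 mm tall. Two forked plates, 19 mm clear between them, go outside both glass rims. Origin = bore centre, 18 mm above its feet; own y = bore axis, z up. Wide plate (for the 32 mm tube) at y = -10 to -14 mm, narrow one (for the 26 mm tube) at y = 10 to 14.
- clip_fin (a point): Middle of the larger clip's flat ribbed thumb fin, to grip it by: 40 mm above the clip's origin; the fin is 10 mm thick along the clip's x, 22 mm wide along y, and reaches from 27 to 52 mm above the origin.
- clip_arm_a (a joint): Sprung arm of the larger clip on its +x side: 0 closed, grows as it is spread (rad); under 0.03 when seated, about 0.1 at the tube's widest point. Pushed straight down, the clip touches the glass about 20 mm above home, needs up to 12 N, and snaps shut by itself over the last 6 mm or so; then its back stops hard on the tube: stay under 25 N.
- clip_arm_b (a joint): Sprung arm of the larger clip on its -x side, likewise. Seated: clip's origin on the tube's axis, midway between the outer faces of rim and collar, its y along the joint's y (wide plate on the manifold's tube), both arms shut.
- clip_small: The smaller joint clip, same shape at 0.72 times the size (31 mm across, 50 mm tall), for another joint; it does not fit here. Loose; origin at its bore's centre, 13 mm above its feet.
- beaker: Clear beaker, 71 mm diameter, 88 mm tall, loose, standing on the bench; origin at the centre of its underside.
- timer: White bench timer, 62 x 62 x 20 mm, loose, flat on the bench; origin at the centre of its underside.
- amber_bottle: Small brown bottle with a black cap, 44 mm diameter, 95 mm tall, loose, standing on the bench; origin at the centre of its underside.
Not all that is in view belongs to the job. Leave any yellow look-alike of the adapter alone.

How it is judged:
By the outcome, as a careful person would: the job done as asked, in the order asked, and still so for the second after the job is handed in, with the robot touching nothing.
It also fails if it takes over 66 s, if anything falls off the work surface, if the arm or the gripper's body presses on something with over 40 N, if the wrist force passes 120 N, or if a joint passes its speed limit or range.

## Working session

There is one attempt and no reset: what is moved stays moved. The work goes in short steps, Python scripts to look and compute and a tool call to move; the robot and the scene stay as the last step left them, time stands still between calls to the robot, and variables do not carry over. Pictures are saved under pics/ and viewed, at most 13 in all, crops included, and the job is handed in when it is done.

Besides the shell and the picture viewer there is one more tool, called after ">>>" by a JSON object that holds its "api" and its "payload". play_rows: Moves the arm, as the interface text tells. Its arguments: {"type":"object","properties":{"deltas":{"type":"array","items":{"type":"array","items":{"type":"number","minimum":-1,"maximum":1}}},"gripper":{"type":"number"}},"required":["deltas"]}

```bash
mkdir -p pics; cat > h.py <<'E'
from plant import *
import numpy as np, cv2
def snap(n,f):
    m=camera_model(n); p,d=snapshot(n); cv2.imwrite(f'pics/{f}.png',p); np.savez(f'pics/{f}.npz',d=d,p=p,K=[m['fx'],m['fy'],m['cx'],m['cy']],T=m['world_to_cam'])
def cloud(f):
    z=np.load(f'pics/{f}.npz'); d=z['d']; fx,fy,cx,cy=z['K']; v,u=np.mgrid[:d.shape[0],:d.shape[1]]
    P=np.stack([(u-cx)/fx*d,(v-cy)/fy*d,d],-1); T=np.linalg.inv(z['T']); W=P@T[:3,:3].T+T[:3,3]; W[d==0]=np.nan
    return W,z['p']
E
python3 - <<'E'
from h import *
o=get_obs(); print(o)
snap('top','top0'); snap('side','side0')
for n in('top','side'): print(np.linalg.inv(np.array(camera_model(n)['world_to_cam'])).round(3)[:3])
E
```

```text
{'clock': 0.0, 'joint_pos': array([-5.90667941e+01,  2.05905279e+01,  6.35829005e-01, -2.01065744e-02,
       -7.01360932e+01, -1.65043156e+01]), 'qvel': array([-0.01258382,  0.03265289, -0.03969653, -0.01541119,  0.04539993,
        0.02333287]), 'tau': array([ 5.15685842e-04, -5.82707334e+01,  2.93053633e+01,  6.99657887e+00,
        6.85199499e-03, -1.77102997e-04]), 'tool_pos': array([ 0.16803612, -0.65329226,  0.24464856]), 'orientation': array([ 1.79907578e+02, -7.67249636e-03, -1.65577950e+02]), 'force': array([-0.01740743,  0.72336731, -0.37063165]), 'moment': array([-0.02359881,  0.00798523, -0.01654555]), 'gripper_force': 0.0, 'opening': 0.08762470416602999}
[[-0.011 -0.998  0.069  0.463]
 [-1.     0.011  0.01  -0.162]
 [-0.011 -0.069 -0.998  1.582]]
[[-0.284 -0.723  0.63  -0.603]
 [-0.959  0.209 -0.192  0.203]
 [ 0.008 -0.659 -0.752  1.499]]
```

View pics/top0.png

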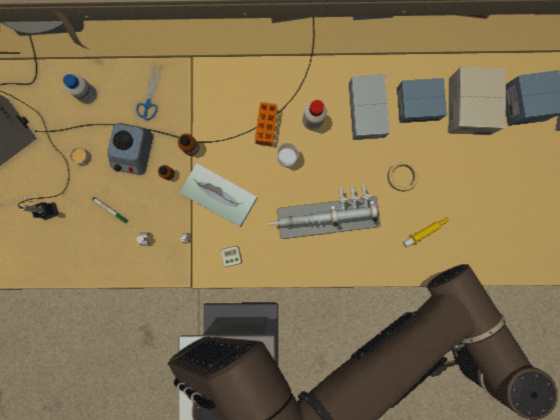

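View pics/side0.png

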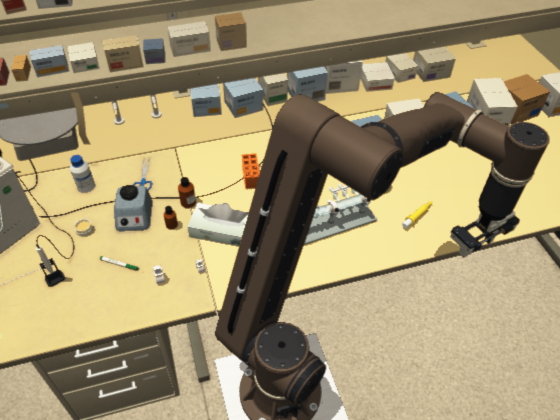

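The top view shows the manifold at px (285-378, 190-235) with its mouth to the left. The adapter is at (268-300, 222), the larger clip at (144,239), the smaller at (185,238), and the timer at (231,256).

```bash
python3 - <<'E'
from h import *
W,p=cloud('top0')
for n,(u,v) in dict(clip=(144,239),small=(185,238),timer=(231,256),tubeR=(360,213),noz=(272,223),bottle=(166,172)).items(): print(n,W[v,u].round(3))
m=(W[...,2]>0.02)
def reg(u0,u1,v0,v1,zmin):
    w=W[v0:v1,u0:u1].reshape(-1,3); return w[w[:,2]>zmin]
for n,r in dict(clip=(130,160,228,250),small=(176,195,230,246)).items():
    w=reg(*r,0.012); print(n,len(w),w.mean(0).round(4),w.min(0).round(3),w.max(0).round(3)); t=w[w[:,2]>w[:,2].max()-.008]; print(len(t),t.mean(0))
    t=w-w.mean(0); ev,V=np.linalg.eigh(np.cov(t[:,:2].T)); print(ev**.5,V)
# tube crest by column
for u in range(266,384,4):
    w=W[200:240,u]; g=w[np.isfinite(w[:,2])]; g=g[(g[:,2]>.08)&(g[:,2]<.125)]
    if len(g): print(u,len(g),g[:,:2].mean(0).round(4),g[:,2].max().round(4))
a=cv2.resize(p[180:250,250:390],None,fx=5,fy=5,interpolation=2); b=cv2.resize(p[222:256,130:200],None,fx=5,fy=5,interpolation=2)
c=np.zeros((a.shape[0]+b.shape[0],700,3),np.uint8); c[:350]=a; c[350:,:350]=b; cv2.imwrite('pics/crop0.png',c)
E
```

```text
clip [0.477 0.257 0.07 ]
small [0.479 0.127 0.053]
timer [ 0.417 -0.021  0.021]
tubeR [ 0.551 -0.439  0.106]
noz [ 0.523 -0.159  0.099]
bottle [0.693 0.183 0.086]
clip 140 [0.4782 0.2671 0.0441] [0.457 0.253 0.013] [0.501 0.285 0.077]
17 [0.47950906 0.26726763 0.0726547 ]
[0.00881661 0.01332562] [[ 0.07938531 -0.99684401]
 [-0.99684401 -0.07938531]]
small 68 [0.4809 0.1321 0.0317] [0.465 0.108 0.012] [0.506 0.162 0.058]
9 [0.48115085 0.13281368 0.05371907]
[0.00718251 0.01031393] [[ 0.31202566 -0.95007367]
 [-0.95007367 -0.31202566]]
270 4 [ 0.5213 -0.153 ] 0.1026
274 5 [ 0.5226 -0.1657] 0.1039
278 4 [ 0.5242 -0.1785] 0.1036
282 7 [ 0.5253 -0.1911] 0.1158
286 8 [ 0.5267 -0.2038] 0.1136
290 8 [ 0.5298 -0.2165] 0.1133
294 8 [ 0.5296 -0.2292] 0.1165
298 8 [ 0.5327 -0.242 ] 0.1121
302 8 [ 0.5326 -0.2546] 0.1173
306 10 [ 0.5354 -0.2671] 0.1213
310 8 [ 0.5354 -0.28  ] 0.1108
314 9 [ 0.5338 -0.2928] 0.1124
318 12 [ 0.5416 -0.3057] 0.1159
322 10 [ 0.5416 -0.3186] 0.1113
326 10 [ 0.5414 -0.331 ] 0.1143
330 10 [ 0.5444 -0.3438] 0.1113
334 20 [ 0.5439 -0.3556] 0.1195
338 9 [ 0.5475 -0.3693] 0.1141
342 20 [ 0.563 -0.382] 0.1248
346 10 [ 0.5501 -0.3945] 0.1122
350 10 [ 0.5501 -0.4074] 0.1143
354 18 [ 0.5657 -0.4202] 0.1245
358 10 [ 0.5529 -0.4327] 0.1124
362 10 [ 0.5558 -0.445 ] 0.1134
366 17 [ 0.567  -0.4586] 0.1114
370 14 [ 0.566  -0.4712] 0.1117
374 19 [ 0.5533 -0.481 ] 0.123
378 2 [ 0.559  -0.4979] 0.1007
```

View pics/crop0.png

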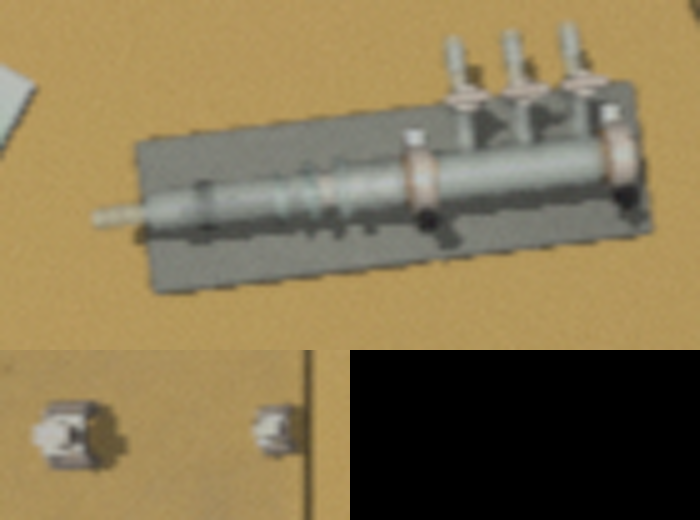

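The crop shows the manifold mouth rim and collar at about px (315,218) of the top view, the bead at (306,219), and the tube axis tilted about 6.5°. The larger clip's arms spread vertically in the picture. I'll go above the joint for a closer look.

>>> {"api": "play_rows", "payload": {"deltas": [[0.0425,0.045,0.004,0,0,0.0456],[0.0425,0.045,0.004,0,0,0.0456],[0.0425,0.045,0.004,0,0,0.0456],[0.0425,0.045,0.004,0,0,0.0456],[0.0425,0.045,0.004,0,0,0.0456],[0.0425,0.045,0.004,0,0,0.0456],[0.0425,0.045,0.004,0,0,0.0456],[0.0425,0.045,0.004,0,0,0.0456],[0.0425,0.045,0.004,0,0,0.0456],[0.0425,0.045,0.004,0,0,0.0456]], "gripper": 0.0}}

```text
clock: 1.1
tool_pos: [0.5091, -0.2918, 0.2776]
orientation: [180.0, 0.0, -83.1]
force: [1.5, -1.1, 0.6]
opening: 0.0441
gripper_force: 0.0
```

```bash
python3 - <<'E'
from h import *
snap('wrist','w1'); o=get_obs(); print(o['clock'],o['tool_pos'],o['orientation'],o['force'],o['opening'])
print(np.linalg.inv(np.array(camera_model('wrist')['world_to_cam'])).round(3)[:3])
E
```

```text
1.15 [ 0.51367921 -0.28807538  0.27776268] [-1.79886251e+02  6.05597405e-03 -8.24647489e+01] [4.51351098 1.07713034 0.72035921] 0.043861202521499346
[[-0.991 -0.126 -0.039  0.524]
 [-0.132  0.942  0.308 -0.372]
 [-0.002  0.31  -0.951  0.417]]
```

View pics/w1.png

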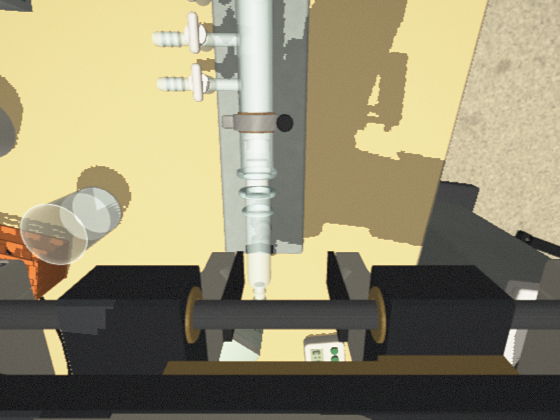

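The wrist view shows the ring clamp at row 122, the socket rim at (257,174), the collar at (257,193) and the bead at (257,210). I'll take a settled picture and measure from it.

```bash
python3 - <<'E'
from h import *
o=get_obs(); snap('wrist','w2'); print(o['tool_pos'],o['orientation'])
W,p=cloud('w2')
# crest line
C=[]
for v in range(100,250,1):
    w=W[v,215:300]; k=np.isfinite(w[:,2])&(w[:,2]>.085)&(w[:,2]<.13); w=w[k]
    if len(w)>4:
        us=np.where(k)[0]+215; C.append([v,us.min(),us.max(),*(w[0]+w[-1])[:2]/2,w[:,2].max(),np.hypot(*(w[0]-w[-1])[:2])])
C=np.array(C); 
for r in C[::1]:
    if 140<r[0]<232: print(r[:3].astype(int),(r[3:]*1000).round(1))
a=cv2.resize(p[140:260,215:300],None,fx=5,fy=5,interpolation=2); cv2.imwrite('pics/crop1.png',a)
E
```

```text
[ 0.51367921 -0.28807538  0.27776268] [-1.79886251e+02  6.05597405e-03 -8.24647489e+01]
[141 247 279] [ 541.3 -332.1  109.3   31. ]
[142 247 279] [ 541.2 -331.2  110.    31.1]
[143 247 279] [ 541.1 -330.3  109.4   31.1]
[144 247 279] [ 541.  -329.2  108.4   31.2]
[145 247 279] [ 540.9 -328.2  108.3   31.2]
[146 247 279] [ 540.7 -327.4  108.7   31.2]
[147 247 279] [ 540.7 -326.3  109.3   31.4]
[148 247 279] [ 540.6 -325.3  108.8   31.4]
[149 247 279] [ 540.4 -324.6  109.1   31.3]
[150 247 279] [ 540.3 -323.5  109.1   31.4]
[151 247 279] [ 540.1 -322.6  109.3   31.2]
[152 247 279] [ 540.1 -321.5  109.3   31.5]
[153 247 279] [ 540.  -320.6  108.9   31.4]
[154 247 279] [ 539.8 -319.8  109.1   31.3]
[155 247 279] [ 539.8 -318.7  109.    31.5]
[156 247 279] [ 539.6 -317.8  108.7   31.5]
[157 247 279] [ 539.5 -316.9  109.2   31.5]
[158 247 279] [ 539.4 -315.8  109.    31.5]
[159 247 279] [ 539.3 -314.9  108.9   31.6]
[160 247 279] [ 539.2 -313.7  110.1   31.7]
[161 247 279] [ 539.  -313.1  109.8   31.5]
[162 247 279] [ 539.  -311.8  109.9   31.6]
[163 247 279] [ 538.8 -311.   109.8   31.6]

[... 2291 characters left out ...]
6 251 275] [ 532.5 -257.8  107.4   24.5]
[217 251 275] [ 532.4 -256.7  107.3   24.6]
[218 251 275] [ 532.2 -255.7  107.7   24.5]
[219 251 275] [ 532.1 -254.4  108.1   24.7]
[220 251 275] [ 532.  -253.3  109.4   24.6]
[221 251 275] [ 531.8 -252.4  107.9   24.5]
[222 251 275] [ 531.7 -251.3  108.9   24.7]
[223 251 275] [ 531.6 -250.2  108.3   24.7]
[224 251 275] [ 531.5 -248.7  108.1   24.8]
[225 251 275] [ 531.4 -247.9  108.1   24.8]
[226 251 275] [ 531.3 -246.3  109.3   24.9]
[227 251 275] [ 531.1 -245.5  108.4   24.8]
[228 251 275] [ 531.  -244.3  108.3   24.8]
[229 251 275] [ 530.9 -243.6  108.1   24.9]
[230 251 275] [ 530.8 -242.4  108.    24.9]
[231 251 275] [ 530.6 -241.3  108.3   24.8]
```

View pics/crop1.png

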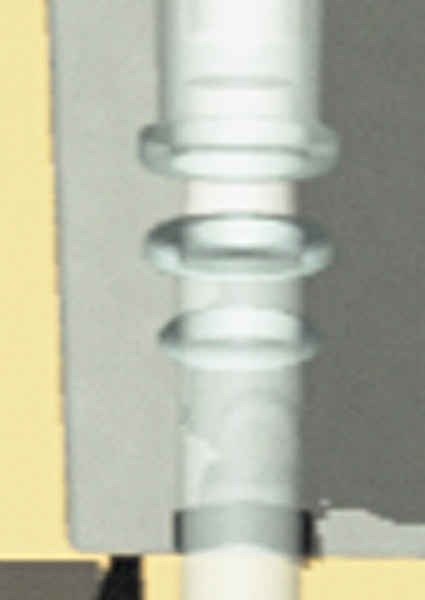

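The crop agrees: rim top at z≈115, mouth face at y≈-302.3, collar inner face at y≈-288.2, so the gap is about 14 mm. The bead is at -268 to -262. The grip point is therefore about (0.5319, -0.2524, 0.095), with own yaw about 6.6°. I'll move above it.

>>> {"api": "play_rows", "payload": {"deltas": [[0.014,0.026,-0.02,0,0,0],[0.014,0.025,-0.04,0,0,0],[0,0,-0.04,0,0,0],[0,0,-0.02,0,0,0],[0,0,0,0,0,0],[0,0,0,0,0,0]]}}

```text
clock: 1.8
tool_pos: [0.5306, -0.2532, 0.1819]
orientation: [180.0, -0.0, -83.5]
force: [0.7, 0.3, 1.0]
opening: 0.0434
gripper_force: 0.0
```

```bash
python3 - <<'E'
from h import *
o=get_obs(); print(o['clock'],o['tool_pos'],o['orientation'],o['force'],o['opening'])
W,p=cloud('w2')
w=W[141:232,247:280].reshape(-1,3); 
def fit(v0,v1):
    m=[(W[v,247:280][np.isfinite(W[v,247:280,2])]) for v in range(v0,v1)]
    q=np.array([ (k[0]+k[-1])[:2]/2 for k in [a[a[:,2]>.095] for a in m] if len(k)>3]); print(np.degrees(np.arctan(np.polyfit(q[:,1],q[:,0],1)[0])),q.mean(0))
fit(125,164); fit(214,245)
E
```

```text
1.8 [ 0.53061543 -0.25321175  0.18185536] [ 1.79972444e+02 -1.69131763e-02 -8.34991552e+01] [0.72502362 0.3305179  0.99052669] 0.04343802627053486
-5.9518515891246295 [ 0.54048597 -0.33020382]
-6.29974686252832 [ 0.53086872 -0.24326881]
```

>>> {"api": "play_rows", "payload": {"deltas": [[0.0012,0.002,-0.03,0,0,0],[0,0,-0.04,0,0,0],[0,0,-0.03,0,0,0],[0,0,-0.008,0,0,0],[0,0,0,0,0,0],[0,0,0,0,0,0]]}}

```text
clock: 2.4
tool_pos: [0.5327, -0.2517, 0.097]
orientation: [-179.9, -0.1, -83.5]
force: [0.3, 0.4, 0.2]
opening: 0.044
gripper_force: 0.0
```

>>> {"api": "play_rows", "payload": {"deltas": [[0,0,0,0,0,0],[0,0,0,0,0,0],[0,0,0,0,0,0],[0,0,0,0,0,0]], "gripper": -1}}

```text
clock: 2.8
tool_pos: [0.5324, -0.2514, 0.0961]
orientation: [-179.9, -0.0, -83.5]
force: [1.5, 0.4, 3.2]
opening: 0.0254
gripper_force: 30.0
```

>>> {"api": "play_rows", "payload": {"deltas": [[0.00028,-0.0025,0,0,0,0],[0.00028,-0.0025,0,0,0,0],[0.00028,-0.0025,0,0,0,0],[0,0,0,0,0,0]]}}

```text
clock: 3.2
tool_pos: [0.5332, -0.2574, 0.096]
orientation: [-179.9, -0.0, -83.5]
force: [2.0, 2.7, 5.9]
opening: 0.0252
gripper_force: 30.0
```

>>> {"api": "play_rows", "payload": {"deltas": [[0.00014,-0.00125,0,0,0,0],[0.00014,-0.00125,0,0,0,0],[0,0,0,0,0,0]]}}

```text
clock: 3.5
tool_pos: [0.5334, -0.2592, 0.096]
orientation: [-179.9, -0.0, -83.5]
force: [0.8, 3.0, 5.2]
opening: 0.0254
gripper_force: 30.0
```

>>> {"api": "play_rows", "payload": {"deltas": [[0.00014,-0.00125,0,0,0,0],[0,0,0,0,0,0]]}}

```text
clock: 3.7
tool_pos: [0.5335, -0.2596, 0.0959]
orientation: [-179.9, 0.0, -83.5]
force: [1.3, 7.4, 7.3]
opening: 0.0247
gripper_force: 30.0
```

>>> {"api": "play_rows", "payload": {"deltas": [[0.00014,-0.00125,0,0,0,0],[0,0,0,0,0,0]]}}

```text
clock: 3.9
tool_pos: [0.5334, -0.2598, 0.0959]
orientation: [-179.9, 0.1, -83.5]
force: [0.6, 11.6, 9.1]
opening: 0.0254
gripper_force: 30.0
```

>>> {"api": "play_rows", "payload": {"deltas": [[0.00014,-0.00125,0,0,0,0],[0,0,0,0,0,0]]}}

```text
clock: 4.1
tool_pos: [0.5335, -0.2605, 0.0959]
orientation: [-179.9, 0.1, -83.5]
force: [0.3, 14.7, 10.2]
opening: 0.0254
gripper_force: 30.0
```

>>> {"api": "play_rows", "payload": {"deltas": [[0.0001,-0.0009,0,0,0,0],[0,0,0,0,0,0],[0,0,0,0,0,0]]}}

```text
clock: 4.4
tool_pos: [0.5335, -0.2607, 0.0959]
orientation: [-179.9, 0.1, -83.5]
force: [-0.2, 16.6, 10.5]
opening: 0.025
gripper_force: 30.0
```

>>> {"api": "play_rows", "payload": {"deltas": [[0.0001,-0.0009,0,0,0,0],[0,0,0,0,0,0],[0,0,0,0,0,0]]}}

```text
clock: 4.7
tool_pos: [0.5335, -0.2607, 0.0959]
orientation: [-179.9, 0.2, -83.5]
force: [-0.0, 20.8, 12.8]
opening: 0.0252
gripper_force: 30.0
```

>>> {"api": "play_rows", "payload": {"deltas": [[0,0,0.0025,0,0,0],[0,0,0,0,0,0]]}}

```text
clock: 4.9
tool_pos: [0.5328, -0.2608, 0.0963]
orientation: [-180.0, 0.2, -83.5]
force: [1.9, 16.9, 1.0]
opening: 0.0252
gripper_force: 30.0
```

```bash
python3 - <<'E'
from h import *
snap('wrist','w3'); W,p=cloud('w3')
o=get_obs(); print(o['clock'],o['tool_pos'],o['orientation'],o['force'],o['moment'])
# axial profile: crest over columns
ax=np.array([-.112,.9937]); 
for v in range(90,330,2):
    w=W[v,200:330]; k=np.isfinite(w[:,2])&(w[:,2]>.085)&(w[:,2]<.125); w=w[k]
    if len(w)>4: print(v,len(w),((w[len(w)//2]@np.r_[0,1,0])*1000).round(1),(w[:,2].max()*1000).round(1),(np.hypot(*(w[0]-w[-1])[:2])*1000).round(1),end=' | ')
cv2.imwrite('pics/crop2.png',p[60:330,150:370].repeat(2,0).repeat(2,1))
E
```

```text
4.95 [ 0.532887   -0.26078885  0.09629434] [179.99979565   0.20869751 -83.47200738] [ 2.44174488e+00  1.71998810e+01 -3.89963276e-03] [ 6.29285955 -0.64893756  0.26941267]
90 123 -347.6 117.6 47.3 | 92 115 -347.2 117.3 44.3 | 94 98 -346.9 113.0 36.9 | 96 86 -346.4 113.5 33.3 | 98 85 -345.7 113.1 33.3 | 100 80 -345.0 109.5 31.9 | 102 80 -344.4 109.3 32.0 | 104 80 -343.7 108.9 31.9 | 106 80 -343.0 108.8 31.8 | 108 79 -342.2 109.3 31.8 | 110 79 -341.5 109.0 31.7 | 112 78 -340.9 109.3 31.7 | 114 77 -340.1 109.2 31.8 | 116 78 -339.4 108.7 31.9 | 118 78 -338.7 109.4 31.9 | 120 78 -338.0 109.1 31.9 | 122 78 -337.3 109.3 31.8 | 124 78 -336.6 109.4 32.0 | 126 78 -335.8 109.5 31.8 | 128 78 -335.1 108.9 32.2 | 130 78 -334.5 109.2 32.1 | 132 78 -333.8 109.3 31.9 | 134 78 -332.9 109.4 31.7 | 136 77 -332.2 109.0 31.7 | 138 76 -331.4 109.3 31.7 | 140 75 -330.7 109.5 31.8 | 142 76 -329.9 108.8 31.7 | 144 76 -329.2 109.3 31.8 | 146 76 -328.4 109.1 31.8 | 148 76 -327.8 109.1 31.8 | 150 76 -326.9 109.7 31.9 | 152 75 -326.1 108.8 32.0 | 154 74 -325.4 109.6 31.9 | 156 76 -324.4 109.0 31.8 | 158 74 -323.8
[... 1208 characters left out ...]
 -285.7 108.1 28.0 | 250 64 -284.8 107.8 30.4 | 252 68 -284.1 108.4 32.1 | 254 76 -283.2 108.3 45.7 | 256 101 -281.2 108.6 49.7 | 258 102 -280.6 108.3 49.7 | 260 101 -280.0 108.1 49.1 | 262 103 -278.8 108.1 48.9 | 264 103 -277.6 107.9 48.7 | 266 98 -278.0 110.2 46.0 | 268 99 -277.4 110.7 45.1 | 270 98 -276.9 111.0 44.5 | 272 97 -275.8 111.7 44.3 | 274 98 -275.1 112.6 43.2 | 276 98 -274.1 112.1 42.8 | 278 98 -271.1 108.8 42.3 | 280 96 -270.0 110.7 42.0 | 282 98 -268.6 112.2 41.5 | 284 98 -268.7 114.0 41.0 | 286 98 -266.9 115.9 40.3 | 288 97 -266.3 118.0 39.4 | 290 96 -264.9 119.5 39.3 | 292 95 -263.8 120.2 38.4 | 294 96 -262.9 121.6 38.0 | 296 96 -262.2 123.1 37.5 | 298 96 -261.6 124.2 37.3 |
```

View pics/crop2.png

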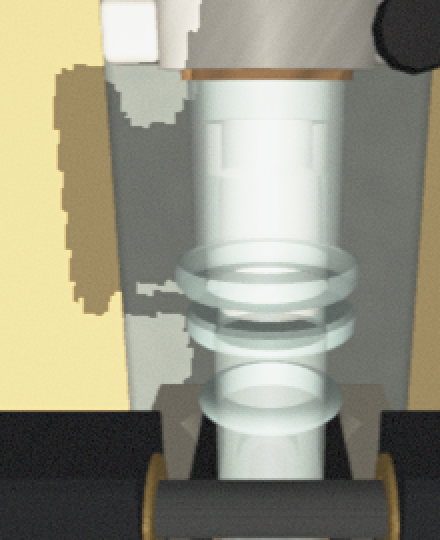

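The crop shows the rim's outer face at y≈-302.6 and the collar's inner face at y≈-297.6, so the gap is about 5 mm. I'll confirm the hard stop with a little more push and no vertical load.

>>> {"api": "play_rows", "payload": {"deltas": [[0.0001,-0.0009,0.0002,0,0,0],[0,0,0,0,0,0],[0,0,0,0,0,0]]}}

```text
clock: 5.25
tool_pos: [0.5329, -0.2609, 0.0963]
orientation: [180.0, 0.3, -83.5]
force: [2.0, 21.4, 1.4]
opening: 0.0249
gripper_force: 30.0
```

Held at 21 N with no creep, so it is home. I'll relieve the push, release and lift.

>>> {"api": "play_rows", "payload": {"deltas": [[-0.0004,0.0037,0,0,0,0],[0,0,0,0,0,0]]}}

```text
clock: 5.45
tool_pos: [0.5326, -0.2607, 0.097]
orientation: [180.0, 0.0, -83.5]
force: [3.3, 7.1, -1.0]
opening: 0.0254
gripper_force: 30.0
```

>>> {"api": "play_rows", "payload": {"deltas": [[0,0,0,0,0,0],[0,0,0,0,0,0],[0,0,0,0,0,0],[0,0,0.03,0,0,0],[0,0,0.06,0,0,0],[0,0,0.06,0,0,0],[0,0,0.03,0,0,0],[0,0,0,0,0,0]], "gripper": 0}}

```text
clock: 6.25
tool_pos: [0.5344, -0.2626, 0.2462]
orientation: [-179.6, -0.2, -83.5]
force: [1.6, 0.4, -1.1]
opening: 0.0437
gripper_force: 0.0
```

```bash
python3 - <<'E'
from h import *
snap('wrist','w4'); W,p=cloud('w4')
o=get_obs(); print(o['clock'],o['tool_pos'],o['orientation'],o['force'],o['opening'])
for v in range(100,330,1):
    w=W[v,180:340]; k=np.isfinite(w[:,2])&(w[:,2]>.085)&(w[:,2]<.125); w=w[k]
    if len(w)>4 and -.315<w[len(w)//2][1]<-.265: c=w[w[:,2].argmax()]; print(v,((w[len(w)//2]@np.r_[0,1,0])*1000).round(1),((w[0]+w[-1])[:2]*500).round(1),(w[:,2].max()*1000).round(1),end=' | ')
E
```

```text
6.3 [ 0.53325457 -0.2620696   0.24349453] [-1.79779890e+02 -7.32255428e-02 -8.35219083e+01] [-0.06759948 -0.32927604 -0.43081688] 0.04374702774112051
142 -314.7 [ 539.3 -313.1] 108.5 | 143 -313.9 [ 539.1 -312.3] 109.3 | 144 -313.3 [ 538.9 -311.3] 109.8 | 145 -312.5 [ 538.9 -310.4] 109.2 | 146 -311.7 [ 538.8 -309.4] 109.5 | 147 -310.7 [ 538.7 -308.2] 109.3 | 148 -310.2 [ 538.7 -308.1] 109.5 | 149 -309.1 [ 538.6 -307.9] 109.1 | 150 -308.8 [ 538.1 -307.1] 112.1 | 151 -308.4 [ 537.9 -306.3] 114.9 | 152 -307.7 [ 537.8 -305.4] 116.2 | 153 -306.9 [ 537.7 -304.5] 116.0 | 154 -305.9 [ 538.2 -304. ] 115.9 | 155 -305.2 [ 538.2 -303.3] 116.8 | 156 -304.5 [ 538.1 -302.5] 116.4 | 157 -303.8 [ 537.5 -302.5] 116.3 | 158 -302.7 [ 537.7 -299.5] 115.9 | 159 -300.4 [ 536.9 -297.1] 105.7 | 160 -299.5 [ 537.5 -297. ] 106.1 | 161 -298.4 [ 537.4 -297.1] 106.6 | 162 -297.9 [ 537.3 -296.3] 106.1 | 163 -297.4 [ 537.2 -295.8] 109.2 | 164 -297.2 [ 537.1 -294.7] 113.0 | 165 -296.1 [ 537.1 -294.1] 112.8 | 166 -295.8 [ 536.9 -293.1] 114.0 | 167 -294.9 [ 536.8 -292.7] 113.6 | 168 -294.1 [ 536.8 -291.9] 113.7 | 169 -
[... 379 characters left out ...]
 180 -282.5 [ 535.4 -280.3] 108.3 | 181 -281.7 [ 535.3 -279.2] 108.0 | 182 -280.7 [ 535.1 -277.3] 107.5 | 183 -279.9 [ 535.  -276.8] 108.0 | 184 -279.0 [ 535.  -276.2] 107.9 | 185 -278.0 [ 534.9 -275.7] 107.3 | 186 -277.6 [ 534.8 -275.2] 109.5 | 187 -276.8 [ 534.7 -274.1] 111.7 | 188 -276.2 [ 534.7 -274. ] 111.9 | 189 -275.5 [ 534.6 -272.9] 111.9 | 190 -274.3 [ 534.5 -272.8] 113.5 | 191 -273.6 [ 534.2 -269.9] 111.9 | 192 -272.6 [ 534.1 -269.3] 110.0 | 193 -271.1 [ 534.  -268.1] 107.5 | 194 -270.1 [ 533.9 -267.2] 107.5 | 195 -269.2 [ 533.8 -266.3] 108.6 | 196 -268.4 [ 533.6 -265.1] 107.8 | 197 -267.4 [ 533.6 -264.5] 108.0 | 198 -266.6 [ 533.5 -263.5] 108.4 | 199 -265.7 [ 533.3 -262.5] 109.1 |
```

>>> {"api": "play_rows", "payload": {"deltas": [[-0.003,0.03,0,0,0,0],[-0.006,0.058,0,0,0,0],[-0.006,0.06,0,0,0,0],[-0.006,0.06,0,0,0,0],[-0.006,0.06,0,0,0,0],[-0.006,0.06,0,0,0,0],[-0.006,0.06,0,0,0,0],[-0.006,0.06,0,0,0,0],[-0.006,0.06,0,0,0,0],[-0.006,0.06,0,0,0,0]]}}

```text
clock: 7.3
tool_pos: [0.4859, 0.1942, 0.2401]
orientation: [179.9, -0.1, -83.5]
force: [1.2, 0.3, -0.3]
opening: 0.0432
gripper_force: 0.0
```

>>> {"api": "play_rows", "payload": {"deltas": [[-0.006,0.06,0,0,0,0],[-0.006,0.06,0,0,0,0],[-0.003,0.03,0,0,0,0],[0,0,0,0,0,0],[0,0,0,0,0,0],[0,0,0,0,0,0]]}}

```text
clock: 7.9
tool_pos: [0.4748, 0.3118, 0.2404]
orientation: [179.9, -0.1, -83.5]
force: [-0.1, -0.5, -0.1]
opening: 0.0437
gripper_force: 0.0
```

```bash
python3 - <<'E'
from h import *
snap('wrist','w5')
o=get_obs(); print(o['clock'],o['tool_pos'],o['orientation'],o['force'],o['opening'],o['joint_pos'])
E
```

```text
7.95 [0.47503723 0.31173355 0.24081034] [ 1.79953473e+02 -4.42675962e-02 -8.35541736e+01] [-0.60596462  0.26924464  1.1364395 ] 0.043418621507143755 [ 5.30003658e+01  1.07636489e+01 -1.34245373e+01 -3.65794010e-03
 -6.58759481e+01 -4.65530604e+01]
```

View pics/w5.png

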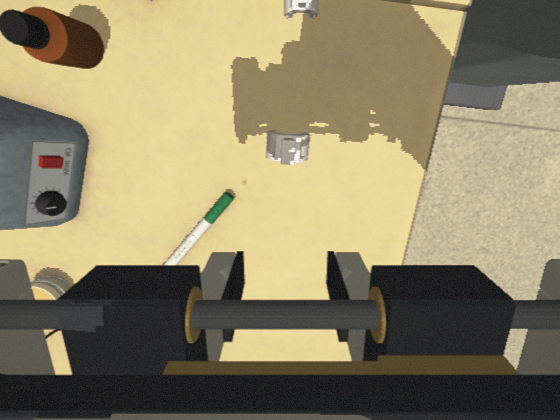

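```bash
python3 - <<'E'
from h import *
W,p=cloud('w5')
a=cv2.resize(p[112:182,245:330],None,fx=8,fy=8,interpolation=cv2.INTER_CUBIC); 
a=np.clip(a.astype(float)*1.0,0,255).astype(np.uint8); cv2.imwrite('pics/crop3.png',a)
w=W[120:170,260:315]; 
for v in range(126,170,2):
    print(v,' '.join('%3d'%(x*1000) if x==x else ' . ' for x in W[v,262:314:2,2]))
k=(w[...,2]>.058); q=w[k]; print(len(q),q.mean(0),q.min(0),q.max(0))
t=w[w[...,2]>.015]; h=cv2.minAreaRect((t[:,:2]*1000).astype(np.float32)); print(h)
f=w[w[...,2]>.062]; print(cv2.minAreaRect((f[:,:2]*1000).astype(np.float32)))
E
```

```text
126   1  -1   0   1   1   0   0   1   0   0   0   0   0   0   0   0   1   0  -1   0   0   0   2   0   0   0
128   0   0   1   1   1   1   0   0   0   0   0   0   1   0   0   0   0   0   1   0  -1   0   0   0   0   0
130   0   0   1   0   3   5   4   1   0   0   0   0   0   1   0   0   0   0   0   1   0   0   0   0   0   0
132   0   0   0  26  31  31  29  28   0   0   0   0   1   1   0   0  -1   0   0   0   6   3   2   0   1   0
134   1   1   0  25  31  39  39  41  44  44  45  44  42  40  40  38  35  34  33  32  31  27  25  25  -1   0
136   0   0   0  25  32  38  39  45  43  44  46  46  45  44  45  43  44  45  44  45  41  40  30  28   0   0
138   0  -1   0  26  30  33  35  44  45  45  45  44  53  51  50  46  45  45  45  44  41  39  31  28   0   0
140   0   0   1  26  30  32  34  43  44  43  68  69  69  70  69  69  68  44  45  45   0  34  31  26   0   0
142   0   1   0  27  32  33  33  44  45  45  70  68  68  70  69  70  68  44  45  45   0  34  31  26   0   1
144   0   0   0  28  .   34   0  43  45  46  68  69  69  69  69  70  70  44  46  44  33  35  31  27   0   0
146   0   0   0  27 
[... 887 characters left out ...]
  70  68  68  70  69  69  68  44  45  40  40   0   0   0   1   0
164  -1   0   0   0   0   0   0   0  -1   0   0   0   0  69  69  69   0   0   0   0   0   0   0   0   0   0
166   0   0   0   0   0   1   0   0   0   0   0   1   0  -1   0   0   0   0   0   0   0   0   0   0   0   1
168   0   0   1  -1   0   0   1   0   0  -1   0   0   0   0   0   0   0   0   1   0   0   0   0   0   1  -1
348 [0.47605577 0.27210165 0.06978699] [0.46923585 0.26090447 0.05830087] [0.48289221 0.28392933 0.0720532 ]
((476.1498718261719, 272.632568359375), (45.49430847167969, 28.000226974487305), 2.445753574371338)
((476.0447082519531, 272.5417175292969), (12.898825645446777, 22.858482360839844), 2.2268898487091064)
```

View pics/crop3.png

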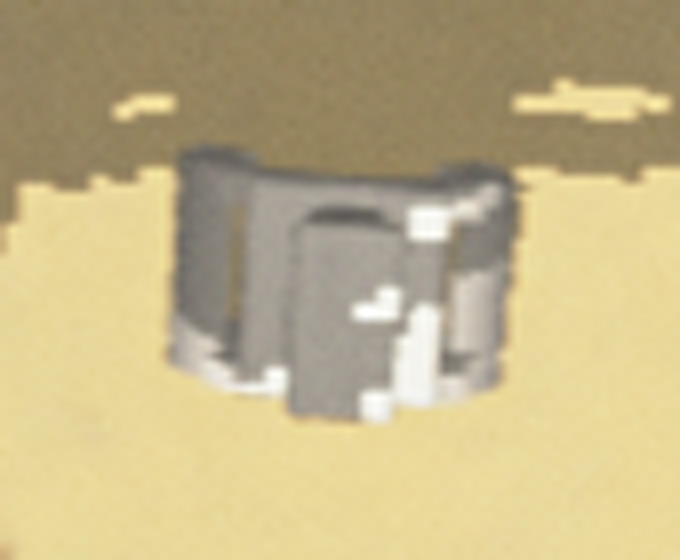

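The clip is at about (0.476, 0.2725), turned about 2.4°. From above I can't tell which plate is wide, so I'll tilt the wrist and look at the clip's -y end.

>>> {"api": "play_rows", "payload": {"deltas": [[0,-0.0132,-0.0141,0.0437,0,0],[0,-0.0132,-0.0141,0.0437,0,0],[0,-0.0132,-0.0141,0.0437,0,0],[0,-0.0132,-0.0141,0.0437,0,0],[0,-0.0132,-0.0141,0.0437,0,0],[0,-0.0132,-0.0141,0.0437,0,0],[0,-0.0132,-0.0141,0.0437,0,0],[0,0,0,0,0,0],[0,0,0,0,0,0],[0,0,0,0,0,0]]}}

```text
clock: 8.95
tool_pos: [0.4739, 0.2405, 0.1642]
orientation: [-171.9, 52.5, -79.4]
force: [0.1, -0.5, -0.5]
opening: 0.044
gripper_force: 0.0
```

```bash
python3 - <<'E'
from h import *
snap('wrist','w6'); W,p=cloud('w6')
o=get_obs(); print(o['clock'],o['tool_pos'],o['orientation'],o['joint_pos'])
m=camera_model('wrist'); c=np.array(m['world_to_cam'])@[.476,.2725,.03,1]; u=int(m['fx']*c[0]/c[2]+m['cx']); v=int(m['fy']*c[1]/c[2]+m['cy']); print(u,v,c)
u=np.clip(u,60,500); v=np.clip(v,50,360)
a=p[v-50:v+50,u-60:u+60]; cv2.imwrite('pics/crop4.png',cv2.resize(a,None,fx=6,fy=6,interpolation=2))
E
```

```text
9.0 [0.4735756  0.24142543 0.16465811] [-171.77370402   52.46150103  -79.22978283] [  6.19424724  16.67753115 -16.74662707 -59.94716726 -66.48752214
  31.37060307]
294 94 [ 0.00665246 -0.07991075  0.23177365  1.        ]
```

View pics/crop4.png

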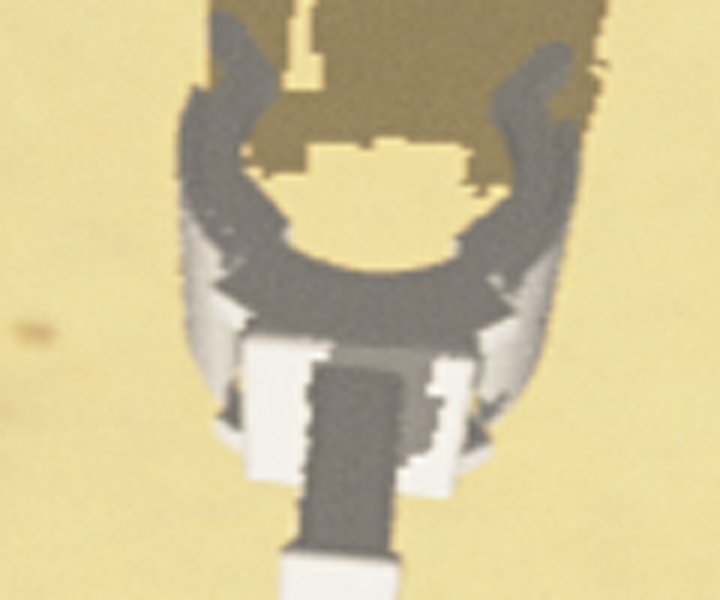

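```bash
python3 - <<'E'
from h import *
W,p=cloud('w6')
r=W[40:150,230:360]
th=np.radians(2.4); ex=np.array([np.cos(th),np.sin(th),0]); ey=np.array([-np.sin(th),np.cos(th),0])
q=r-np.array([.4761,.2725,.018]); X=q@ex*1000; Y=q@ey*1000; Z=q[...,2]*1000
k=(Y<-10)&(Y>-18)&(Z>-16)
print(np.median(Y[k]),k.sum(), np.percentile(Y[k],[5,50,95]))
for z in range(-18,32,2):
    s=k&(abs(Z-z)<1); x=np.sort(X[s])
    if len(x)<4: continue
    g=np.diff(x); i=g.argmax(); print(z,len(x),'outer %.1f %.1f inner %.1f %.1f gap %.1f'%(x[0],x[-1],x[i],x[i+1],g[i]))
x=X[k];z=Z[k]; a=np.arange(10,171,8)
P=[]
for t in a:
    s=abs(np.degrees(np.arctan2(z,x))-t)<4
    if s.sum(): P.append((t,np.percentile(np.hypot(x,z)[s],3).round(1)))
print(P)
# deeper plate visible?
k2=(Y>6)&(Y<15)&(Z>-16)&(Z<24)&(abs(X)<22); print(k2.sum(), [ (X[k2].round(0)[i],Z[k2].round(0)[i]) for i in range(0,k2.sum(),max(1,k2.sum()//15))])
E
```

```text
-13.353810555610584 2207 [-14.50161623 -13.35381056 -10.41922077]
-16 22 outer -21.2 20.8 inner -17.0 16.5 gap 33.4
-14 40 outer -20.7 19.9 inner -15.7 14.9 gap 30.6
-12 37 outer -18.9 19.0 inner -14.3 14.0 gap 28.4
-10 36 outer -18.0 17.4 inner -12.5 12.4 gap 24.9
-8 61 outer -20.3 18.4 inner -12.6 12.4 gap 24.9
-6 59 outer -21.6 21.8 inner -14.0 13.6 gap 27.6
-4 53 outer -22.3 22.3 inner -15.1 14.7 gap 29.9
-2 55 outer -22.3 22.7 inner -15.6 15.3 gap 30.8
0 54 outer -22.5 22.6 inner -15.7 15.6 gap 31.3
2 44 outer -22.6 22.3 inner -15.7 15.5 gap 31.2
4 55 outer -22.6 22.0 inner -15.2 15.3 gap 30.5
6 55 outer -22.3 21.9 inner -14.6 14.4 gap 29.0
8 62 outer -21.7 21.8 inner -14.0 13.5 gap 27.5
10 71 outer -21.0 20.9 inner -12.2 12.0 gap 24.2
12 82 outer -20.3 20.0 inner -10.3 9.8 gap 20.1
14 92 outer -19.5 18.4 inner -7.1 6.2 gap 13.3
16 108 outer -17.4 17.5 inner 0.7 2.8 gap 2.1
18 117 outer -15.9 16.0 inner 14.7 16.0 gap 1.3
20 125 outer -17.0 16.4 inner 2.5 3.1 gap 0.7
22 149 outer -16.3 16.3 inner 1.7 2.3 gap 0.7
24 105 outer -13.6 13.4 inner 12.7 13.4 gap 0.7
26 152 outer -12.8 1
[... 761 characters left out ...]
4(16.2)), (np.int64(162), np.float64(16.4)), (np.int64(170), np.float64(16.1))]
237 [(np.float64(16.0), np.float64(-16.0)), (np.float64(13.0), np.float64(-9.0)), (np.float64(10.0), np.float64(-8.0)), (np.float64(-12.0), np.float64(-8.0)), (np.float64(20.0), np.float64(11.0)), (np.float64(-15.0), np.float64(9.0)), (np.float64(16.0), np.float64(16.0)), (np.float64(-20.0), np.float64(13.0)), (np.float64(16.0), np.float64(16.0)), (np.float64(-18.0), np.float64(15.0)), (np.float64(15.0), np.float64(19.0)), (np.float64(-17.0), np.float64(16.0)), (np.float64(15.0), np.float64(21.0)), (np.float64(-15.0), np.float64(18.0)), (np.float64(-15.0), np.float64(21.0)), (np.float64(-16.0), np.float64(21.0))]
```

The crop looks straight onto the -y plate, with its bore arch at (240-510, 30-270). The bore measures about 31-32 mm, so this is the wide plate and it already faces the manifold side, so the clip needs no flip. I'll straighten the tool and go above the clip.

>>> {"api": "play_rows", "payload": {"deltas": [[0.0003,0.0055,0,-0.0437,0,0],[0.0003,0.0055,0,-0.0437,0,0],[0.0003,0.0055,0,-0.0437,0,0],[0.0003,0.0055,0,-0.0437,0,0],[0.0003,0.0055,0,-0.0437,0,0],[0.0003,0.0055,0,-0.0437,0,0],[0.0003,0.0055,0,-0.0437,0,0],[0,0,-0.03,0,0,-0.0228],[0,0,-0.02,0,0,0],[0,0,0,0,0,0]]}}

```text
clock: 10.0
tool_pos: [0.473, 0.2733, 0.123]
orientation: [179.4, -1.9, -87.4]
force: [0.1, 0.2, 0.9]
opening: 0.0435
gripper_force: 0.0
```

>>> {"api": "play_rows", "payload": {"deltas": [[0,0,0,0,0,0],[0,0,0,0,0,0],[0,0,0,0,0,0]]}}

```text
clock: 10.3
tool_pos: [0.4756, 0.2719, 0.1249]
orientation: [179.5, -1.8, -87.7]
force: [-0.3, 0.3, 0.2]
opening: 0.0439
gripper_force: 0.0
```

```bash
python3 - <<'E'
from h import *
snap('wrist','w7'); W,p=cloud('w7')
o=get_obs(); print(o['clock'],o['tool_pos'],o['orientation'],o['joint_pos'],o['opening'])
for lo,hi in((.066,.075),(.041,.048),):
    k=(W[...,2]>lo)&(W[...,2]<hi)&(abs(W[...,0]-.476)<.03)&(abs(W[...,1]-.2725)<.03); q=W[k]; print(k.sum(), q.min(0),q.max(0), q.mean(0)) if k.sum() else None
E
```

```text
10.35 [0.47559361 0.27164796 0.12464548] [179.49532317  -1.78003243 -87.70897349] [ 50.79121147  15.75551633 -24.07068352   1.01902291 -51.84590772
 -49.14925931] 0.04320803816323873
701 [0.4691831  0.26074584 0.06614802] [0.48287017 0.28416937 0.07200591] [0.47608264 0.27184004 0.07001252]
777 [0.46167371 0.25770996 0.04100406] [0.49081536 0.28684274 0.04793464] [0.47634793 0.26882105 0.04491574]
```

>>> {"api": "play_rows", "payload": {"deltas": [[0.0006,0.001,-0.02,0.0101,-0.0024,0],[0,0,-0.03,0,0,0],[0,0,-0.017,0,0,0],[0,0,0,0,0,0],[0,0,0,0,0,0]]}}

```text
clock: 10.85
tool_pos: [0.4761, 0.2721, 0.0704]
orientation: [179.9, -0.1, -87.7]
force: [0.1, -0.3, 1.2]
opening: 0.0437
gripper_force: 0.0
```

>>> {"api": "play_rows", "payload": {"deltas": [[0,0.0004,-0.0044,0,0,0],[0,0,0,0,0,0],[0,0,0,0,0,0]]}}

```text
clock: 11.15
tool_pos: [0.4759, 0.2726, 0.0668]
orientation: [179.9, -0.0, -87.7]
force: [-0.4, 0.3, -0.1]
opening: 0.0436
gripper_force: 0.0
```

>>> {"api": "play_rows", "payload": {"deltas": [[0,0,0,0,0,0],[0,0,0,0,0,0],[0,0,0,0,0,0],[0,0,0,0,0,0],[0,0,0,0,0,0]], "gripper": -1}}

```text
clock: 11.65
tool_pos: [0.4757, 0.2724, 0.0663]
orientation: [179.9, -0.1, -87.7]
force: [-0.8, -0.3, 0.1]
opening: 0.0091
gripper_force: 29.9
```

>>> {"api": "play_rows", "payload": {"deltas": [[0,0,0.02,0,0,0],[0,0,0.05,0,0,0],[0,0,0.055,0,0,0],[0.002,-0.025,0.05,0,0,0.0114],[0.006,-0.055,0.03,0,0,0.0114],[0.006,-0.058,0,0,0,0],[0.006,-0.058,0,0,0,0],[0.006,-0.058,0,0,0,0],[0.006,-0.058,0,0,0,0],[0.006,-0.058,0,0,0,0]]}}

```text
clock: 12.65
tool_pos: [0.5057, -0.0251, 0.2304]
orientation: [179.9, -0.1, -83.6]
force: [1.5, 0.3, -0.6]
opening: 0.0102
gripper_force: 30.0
```

>>> {"api": "play_rows", "payload": {"deltas": [[0.006,-0.058,0,0,0,0],[0.006,-0.058,0,0,0,0],[0.006,-0.058,0,0,0,0],[0.006,-0.058,0,0,0,0],[0.006,-0.058,0,0,0,0],[0.006,-0.058,0,0,0,0],[0.003,-0.03,0,0,0,0],[0,0,0,0,0,0],[0,0,0,0,0,0],[0,0,0,0,0,0]]}}

```text
clock: 13.65
tool_pos: [0.5371, -0.3251, 0.23]
orientation: [179.9, -0.0, -83.6]
force: [-0.2, -0.9, -1.0]
opening: 0.0098
gripper_force: 30.0
```

```bash
python3 - <<'E'
from h import *
snap('wrist','w8'); W,p=cloud('w8')
o=get_obs(); print(o['clock'],o['tool_pos'],o['orientation'],o['opening'],o['force'])
t=o['tool_pos']
# clip in hand: points near tcp below fingertips
th=np.radians(o['orientation'][2]+90); ex=np.array([np.cos(th),np.sin(th),0]); ey=np.array([-np.sin(th),np.cos(th),0])
q=W-t; X=q@ex*1000;Y=q@ey*1000;Z=q[...,2]*1000
for lo,hi in((-23,-19),(-35,-23),(-50,-35),(-66,-50)):
    k=(Z>lo)&(Z<hi)&(abs(X)<30)&(abs(Y)<30)
    if k.sum(): print(lo,hi,k.sum(),'X',np.percentile(X[k],[1,50,99]).round(1),'Y',np.percentile(Y[k],[1,50,99]).round(1))
cv2.imwrite('pics/w8s.png',p)
E
```

```text
13.7 [ 0.53721829 -0.32483548  0.23027708] [ 1.79917328e+02 -5.83379479e-02 -8.35588467e+01] 0.009672032691444486 [-0.26887502  0.51992323  0.11057611]
-23 -19 460 X [-13.3  -1.   11.8] Y [-14.2 -11.7  -7.9]
-35 -23 690 X [-19.3  -0.5  17.7] Y [-14.3 -13.6  -2.9]
-50 -35 461 X [-23.3 -11.4  21.7] Y [-14.2 -13.4  -0. ]
-66 -50 266 X [-22.6 -13.2  21.2] Y [-14.1 -13.5  10. ]
```

View pics/w8s.png

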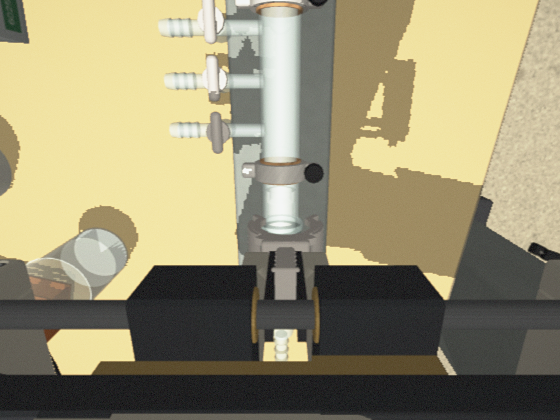

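The picture shows the clip held square in the jaws at about (283,240), with its wide plate towards the manifold and 14 mm from the TCP. I'll align over the joint at clearance height.

>>> {"api": "play_rows", "payload": {"deltas": [[0.001,0.015,-0.01,0,0,0],[0,0.016,-0.015,0,0,0],[0,0,-0.005,0,0,0],[0,0,0,0,0,0],[0,0,0,0,0,0],[0,0,0,0,0,0]]}}

```text
clock: 14.3
tool_pos: [0.5384, -0.3011, 0.2067]
orientation: [180.0, -0.1, -83.6]
force: [0.2, 0.6, 0.0]
opening: 0.0097
gripper_force: 30.0
```

```bash
python3 - <<'E'
from h import *
snap('wrist','w9'); W,p=cloud('w9')
o=get_obs(); t=o['tool_pos']; print(o['clock'],t,o['orientation'],o['force'])
th=np.radians(o['orientation'][2]+90); ex=np.array([np.cos(th),np.sin(th),0]); ey=np.array([-np.sin(th),np.cos(th),0])
q=W-t; X=q@ex*1000;Y=q@ey*1000;Z=W[...,2]*1000
# tube behind rim, in clip frame
for y in range(-40,-14,3):
    k=(abs(Y-y)<1.5)&(Z>88)&(Z<113)&(abs(X)<25); 
    if k.sum()>5: print(y,k.sum(),'tube centre X',((X[k].min()+X[k].max())/2).round(2),(X[k].max()-X[k].min()).round(1))
k=(Z>175)&(Z<205)&(abs(X)<30)&(Y<-12.5)&(Y>-16); print('plate',k.sum(),np.percentile(Y[k],[5,50]),)
k=(Z>135)&(Z<180)&(Y<-12.5)&(Y>-16)&(abs(X)<30); print(k.sum(),np.percentile(Y[k],[5,50,95]),X[k].min(),X[k].max(),Z[k].min())
k=(Z>100)&(Z<117)&(abs(X)<22)&(Y<0)&(Y>-14); print('rim',k.sum(), Y[k].min() if k.any() else '')
E
```

```text
14.35 [ 0.53829102 -0.30110809  0.20664779] [ 1.79951287e+02 -8.72493050e-02 -8.36115374e+01] [ 0.02093406  1.43071065 -0.64860343]
-40 158 tube centre X -0.53 31.7
-37 161 tube centre X -0.54 31.8
-34 156 tube centre X -0.55 31.9
-31 156 tube centre X -0.58 31.9
-28 146 tube centre X -0.3 31.5
-25 155 tube centre X -0.32 31.5
-22 149 tube centre X -0.3 31.6
-19 146 tube centre X -0.36 31.8
-16 148 tube centre X -0.61 31.2
plate 512 [-13.87896288 -13.43836495]
768 [-13.89082439 -13.49000313 -12.85841152] -23.37610603154459 22.418504389735233 141.1105141309196
rim 766 -13.971179896179128
```

>>> {"api": "play_rows", "payload": {"deltas": [[-0.0001,0.0012,0,0,0,0],[0,0,-0.015,0,0,0],[0,0,-0.015,0,0,0],[0,0,-0.01,0,0,0],[0,0,0,0,0,0],[0,0,0,0,0,0]]}}

```text
clock: 14.95
tool_pos: [0.5378, -0.3, 0.1737]
orientation: [179.9, -0.1, -83.6]
force: [0.2, 0.5, -1.1]
opening: 0.01
gripper_force: 30.0
```

Aligned and no contact yet. I'll go down gently.

>>> {"api": "play_rows", "payload": {"deltas": [[0,0,-0.005,0,0,0],[0,0,-0.005,0,0,0],[0,0,-0.0025,0,0,0],[0,0,0,0,0,0]]}}

```text
clock: 15.35
tool_pos: [0.538, -0.2999, 0.1639]
orientation: [179.9, -0.1, -83.6]
force: [0.4, -0.2, -0.7]
opening: 0.0097
gripper_force: 30.0
```

>>> {"api": "play_rows", "payload": {"deltas": [[0,0,-0.0025,0,0,0],[0,0,0,0,0,0]]}}

```text
clock: 15.55
tool_pos: [0.5383, -0.3001, 0.1626]
orientation: [180.0, -0.1, -83.6]
force: [-0.8, 1.8, 2.3]
opening: 0.0097
gripper_force: 30.0
```

>>> {"api": "play_rows", "payload": {"deltas": [[0,0,-0.0025,0,0,0],[0,0,0,0,0,0]]}}

```text
clock: 15.75
tool_pos: [0.5384, -0.3003, 0.161]
orientation: [180.0, -0.1, -83.6]
force: [-0.7, 0.2, 4.2]
opening: 0.0098
gripper_force: 30.0
```

Contact is at about 0.163, as predicted for the sprung arms. Continuing down.

>>> {"api": "play_rows", "payload": {"deltas": [[0,0,-0.0025,0,0,0],[0,0,-0.0012,0,0,0],[0,0,0,0,0,0]]}}

```text
clock: 16.05
tool_pos: [0.5386, -0.3004, 0.1584]
orientation: [180.0, -0.1, -83.6]
force: [0.1, -0.0, 6.4]
opening: 0.0103
gripper_force: 30.0
```

>>> {"api": "play_rows", "payload": {"deltas": [[0,0,-0.0025,0,0,0],[0,0,-0.0012,0,0,0],[0,0,0,0,0,0]]}}

```text
clock: 16.35
tool_pos: [0.5384, -0.3003, 0.1551]
orientation: [180.0, -0.1, -83.6]
force: [0.6, -0.4, 4.8]
opening: 0.0098
gripper_force: 30.0
```

>>> {"api": "play_rows", "payload": {"deltas": [[0,0,-0.0025,0,0,0],[0,0,0,0,0,0]]}}

```text
clock: 16.55
tool_pos: [0.5382, -0.3001, 0.1524]
orientation: [179.9, -0.1, -83.6]
force: [1.0, -1.2, 2.5]
opening: 0.0098
gripper_force: 30.0
```

>>> {"api": "play_rows", "payload": {"deltas": [[0,0,-0.0025,0,0,0],[0,0,-0.0012,0,0,0],[0,0,0,0,0,0]]}}

```text
clock: 16.85
tool_pos: [0.5378, -0.2997, 0.1486]
orientation: [179.9, -0.0, -83.6]
force: [1.9, -0.3, -1.5]
opening: 0.0096
gripper_force: 30.0
```

>>> {"api": "play_rows", "payload": {"deltas": [[0,0,-0.0025,0,0,0],[0,0,0,0,0,0]]}}

```text
clock: 17.05
tool_pos: [0.5377, -0.2997, 0.1463]
orientation: [179.9, -0.0, -83.6]
force: [3.0, 0.1, -3.6]
opening: 0.0099
gripper_force: 30.0
```

>>> {"api": "play_rows", "payload": {"deltas": [[0,0,-0.0025,0,0,0],[0,0,0,0,0,0]]}}

```text
clock: 17.25
tool_pos: [0.5377, -0.2997, 0.1446]
orientation: [179.9, -0.0, -83.6]
force: [2.3, 0.3, -5.9]
opening: 0.0096
gripper_force: 30.0
```

It is snapping on and pulling downward. I'll follow it to the stop.

>>> {"api": "play_rows", "payload": {"deltas": [[0,0,-0.0018,0,0,0],[0,0,0,0,0,0]]}}

```text
clock: 17.45
tool_pos: [0.538, -0.2998, 0.1436]
orientation: [179.9, -0.1, -83.6]
force: [2.0, 0.3, -3.6]
opening: 0.0102
gripper_force: 30.0
```

>>> {"api": "play_rows", "payload": {"deltas": [[0,0,-0.0018,0,0,0],[0,0,0,0,0,0]]}}

```text
clock: 17.65
tool_pos: [0.5382, -0.3, 0.1431]
orientation: [180.0, -0.1, -83.6]
force: [0.4, 0.9, 3.0]
opening: 0.0101
gripper_force: 30.0
```

>>> {"api": "play_rows", "payload": {"deltas": [[0,0,-0.0012,0,0,0],[0,0,0,0,0,0]]}}

```text
clock: 17.85
tool_pos: [0.5383, -0.3001, 0.1429]
orientation: [180.0, -0.1, -83.6]
force: [-1.3, 3.3, 9.0]
opening: 0.0102
gripper_force: 30.0
```

Hard stop at TCP z = 0.143, as expected for seated. I'll relieve, release and lift.

>>> {"api": "play_rows", "payload": {"deltas": [[0,0,0.0012,0,0,0],[0,0,0,0,0,0]]}}

```text
clock: 18.05
tool_pos: [0.5382, -0.3001, 0.1431]
orientation: [180.0, -0.1, -83.6]
force: [-0.9, 3.5, 5.7]
opening: 0.0099
gripper_force: 30.0
```

>>> {"api": "play_rows", "payload": {"deltas": [[0,0,0,0,0,0],[0,0,0,0,0,0],[0,0,0,0,0,0],[0,0,0.03,0,0,0],[0,0,0.06,0,0,0],[0,0,0.04,0,0,0],[0,-0.02,0.01,0,0,0],[0,0.02,0,0,0,0],[0,0,0,0,0,0],[0,0,0,0,0,0]], "gripper": 0}}

```text
clock: 19.05
tool_pos: [0.5375, -0.2996, 0.2534]
orientation: [179.8, -0.0, -83.6]
force: [-0.2, -0.9, -0.0]
opening: 0.0438
gripper_force: 0.0
```

```bash
python3 - <<'E'
from h import *
snap('wrist','w10'); W,p=cloud('w10')
o=get_obs(); t=o['tool_pos']; print(o['clock'],t,o['orientation'],o['force'],o['opening'])
t=np.array([.5377,-.3001,.095])
th=np.radians(6.4); ex=np.array([np.cos(th),np.sin(th),0]); ey=np.array([-np.sin(th),np.cos(th),0])
q=W-t; X=q@ex*1000;Y=q@ey*1000;Z=q[...,2]*1000
k=(Z>46)&(Z<58)&(abs(X)<20)&(abs(Y)<20); print('fin',k.sum(),X[k].min(),X[k].max(),Y[k].min(),Y[k].max(),np.median(Z[k]))
k=(Z>22)&(Z<32)&(abs(X)<25)&(abs(Y)<25); print('bridge',k.sum(),X[k].min(),X[k].max(),Y[k].min(),Y[k].max(),np.median(Z[k]))
k=(Z>-2)&(Z<2)&(abs(X)<35)&(abs(Y)<20); print('arms',k.sum(),X[k].min(),X[k].max())
a=p[130:260,190:340]; cv2.imwrite('pics/crop5.png',cv2.resize(a,None,fx=4,fy=4,interpolation=2))
E
```

```text
19.1 [ 0.53754614 -0.29970265  0.2533952 ] [ 1.79818855e+02 -3.25987574e-02 -8.35885223e+01] [-0.53843882  0.36894695 -0.03888732] 0.04376468501086562
fin 453 -6.39466520324667 6.330508222424598 -11.090292998825614 11.49688320089794 51.962092627826195
bridge 605 -15.915741767159753 15.911131159063036 -13.889749294140811 13.964417235202786 26.9309718807306
arms 26 -23.078844142334855 22.200447157831324
```

View pics/crop5.png

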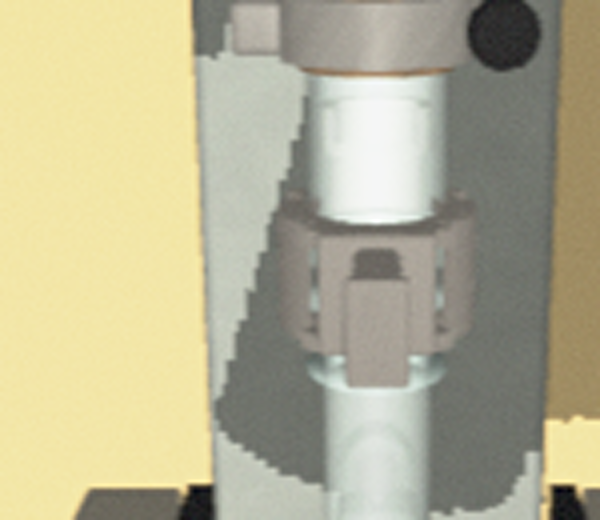

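The crop shows the clip square over both rims at (375,280). Its fin top is 52.0 mm above the axis, which matches seated, it is centred within 0.2 mm, and the arms are at their closed width. A quick check that the adapter has stayed home, then I'll hand in.

```bash
python3 - <<'E'
from h import *
W,p=cloud('w10')
t=np.array([.5377,-.3001,.095]); th=np.radians(6.4); ex=np.array([np.cos(th),np.sin(th),0]); ey=np.array([-np.sin(th),np.cos(th),0])
q=W-t; X=q@ex*1000;Y=q@ey*1000;Z=q[...,2]*1000
for y in np.arange(18,34,1):
    k=(abs(Y-y)<.5)&(abs(X)<20)&(abs(Z)<20)
    if k.sum(): print(y,k.sum(),np.hypot(X[k],Z[k]).max().round(1),end=' | ')
W,p=cloud('w4'); q=W-t; X=q@ex*1000;Y=q@ey*1000;Z=q[...,2]*1000
print()
for y in np.arange(18,34,1):
    k=(abs(Y-y)<.5)&(abs(X)<20)&(abs(Z)<20)
    if k.sum(): print(y,k.sum(),np.hypot(X[k],Z[k]).max().round(1),end=' | ')
E
```

```text
20 2 13.1 | 21 7 13.1 | 22 17 15.2 | 23 40 16.1 | 24 29 16.8 | 25 22 17.2 | 26 28 16.8 | 27 19 16.2 | 28 6 15.1 | 29 14 13.8 | 30 31 13.9 | 31 27 13.6 | 32 23 13.7 | 33 25 13.4 | 
18 32 13.4 | 19 32 13.0 | 20 34 13.3 | 21 33 13.4 | 22 35 15.8 | 23 71 16.8 | 24 55 17.3 | 25 45 18.5 | 26 36 17.5 | 27 24 16.4 | 28 14 15.1 | 29 24 13.2 | 30 33 13.2 | 31 33 13.8 | 32 27 13.3 | 33 32 13.8 |
```

The bead hasn't moved, so the adapter is still home. Handing in.

```bash
python3 -c "
from plant import *
print(close_job())"
```

```text
the job is handed in; nothing more can be done
None
```

The adapter is pushed home to its hard stop (about 21 N) and the larger clip is snapped down over both glass rims, wide plate on the manifold's side; I let go and handed the job in at about 19 s.

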